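# Pulse the coffee grinder at the model-car stall

### The job

Start a pot of coffee at the stall: switch the power strip on if it is off, then stand the filled grinding cup, the one on a black blade cap with two lugs, fully home in the grinder's socket. Twist it clockwise against the spring to the pulse position, halfway to the lock, and finish while still gripping it there, upright and steady, since it springs back if let go. Never force it on into the lock, and leave the rest of the stall where it is.

Things in the scene. Friction and masses are not known exactly. Their poses are not given: they have to be found in the camera images.
- cup: Filled cup, 0.33 kg, 100 mm tall, standing on its black blade cap; z up, origin at the centre of its underside. Blade cap: round spigot 54 mm across (z 0 to 18), knurled flange 66 mm across (z 18 to 25) with a white pointer over each lug. Above it a round steel wall 58 mm across (z 25 to 100), closed on top, where two black lines point to the lugs. Grip the wall from above, any yaw, 60 N.
- grinder: Grinder's motor base, black, 116 mm across the foot, 100 mm tall, fixed by suction feet; origin at the centre of its underside, z up. Its top is a bayonet socket: a chamfered 57 mm bore between two steel jaws 5.5 mm thick, flush with the rim, with two entry slots for the lugs along its +x and -x, 15 mm wide at the bore, 20 mm outside. A cable leaves at its +x.
- socket (a point): Point on the grinder's axis on the socket floor, 84 mm above its underside, with the grinder's axes: x along the two entry slots. With the cup fully home the cup's origin lies here, its flange 2 mm above the grinder's rim; if the lugs stand on the jaws instead, it lies some 15 mm higher.
- pulse_ring (a joint): Sprung ring in the socket, pushed round by the lugs. 0: at rest; grows with clockwise twist seen from above. From mid-slot the cup turns about 0.12 rad before it meets the ring. The spring resists with 0.14 Nm at 0 and 0.29 Nm at 0.62. Pulse position: 0.62 (0.42 to 0.82). Sprung lock balls are met at about 0.9; at 1.1 the cup is being forced into the lock; stop at 1.5.
- rocker (a joint): Snap rocker switch of the power strip. 0: off (the end next to the sockets stands up), 0.44: on (that end is down). It always rests at one of the two and snaps over past the middle.
- rocker_on_end (a point): Point on the upper face of the rocker, 16 mm from its middle, on the half next to the sockets, which has a thin white line: pressing it down with the shut fingertips, some 16 mm from the middle, switches on. It takes under 3 N and sinks about 7 mm.
- strip: White power strip, 56 x 300 x 42 mm, fixed, long along its y, origin under its centre. Three round sockets; a black plug, 37 mm across and 30 mm tall, stands in the one 64 mm to -y of the middle. The black rocker is 90 mm to +y of the middle.
- spare_cup: Spare grinding cup: steel, 58 mm across and 75 mm tall, standing mouth down without blade cap or lugs. Origin under its centre. Leave it.
- car_saloon: Model saloon car, 98 x 40 x 33 mm, loose. Leave it.
- car_van: Model van, 98 x 40 x 43 mm, loose. Leave it.
- car_lorry: Model lorry, 110 x 40 x 45 mm, loose. Leave it.
- mug: White mug, 80 mm across, 92 mm tall, with handle at its +y, loose. Leave it.
- tin: Closed coffee tin, 80 mm across, 125 mm tall, loose. Leave it.
- cup_lug (a point): End of one of the cup's two bayonet lugs, 36 mm from its axis along its x, 4.5 mm above its underside. The other lug is across from it, along -x, so half a turn changes nothing. Each lug is 10 mm wide and spans z 1 to 8 mm, sticking out of the spigot below the flange.
- pulse_mark (a point): Broad white mark on the grinder's rim, 44 mm from the axis, 0.74 rad clockwise from the entry slot at +x (an equal one lies across from it): the cup's pointer stands at it in the pulse position. A thin mark shows each slot, a thin double mark 1.5 rad clockwise of it the lock.
- rocker_mid (a point): Fixed point over the rocker's pivot, 11 mm above the top of the strip, at the height of the rocker's face when level; it has the strip's axes. The rocker, 40 mm long and 26 mm wide, lies along y and tips about x; its two ends then stand 4 mm above and below this point. Its on end points to -y, to the sockets.
Mind the look-alikes: they are no part of the job. Leave any brown or red look-alike of the cup alone.

How it is judged:
By the outcome, as a careful person would: the job done as asked, in the order asked, and still so for the second after the job is handed in, while the arm keeps its last pose, push and grip.
It also fails if it takes over 58 s, if anything falls off the work surface, if the arm or the gripper's body presses on something with over 40 N, if the wrist force passes 120 N, or if a joint passes its speed limit or range.

### The arm

A 7-joint arm with a two-finger parallel gripper is mounted at the origin on the work surface. World frame = base frame: x ahead of the robot, y to its left, z up, the work surface at z = 0. Lengths are in m, angles in rad, forces in N, time in s.
With the tool pointing down it reaches from about 0.425 to 0.925 m from the base axis. Payload 6.8 kg.
Tool frame: the origin (TCP) lies midway between the tips of the shut fingers; the grasp point (between the pads) lies 19 mm behind it; z points along the fingers, y is the line along which they close (so a half turn about z gives the same grasp; the last joint's range is limited). The gripper opens to 85 mm and grips with 20 to 120 N. Pads are 22 mm wide; open, the fingers measure 114 mm over their backs; the gripper's body (76 mm by 85 mm) begins 54 mm behind the grasp point. The pads swing forward as they close: fully open they stand 13 mm farther back than shut.
Start: joints at [-1.305, 0.477, 0.022, 1.555, -0.011, 1.109, -0.083], TCP at [0.246, 0.628, 0.231] pointing down, gripper open.
Joint ranges: [-2.96, 2.96], [-0.34, 2.1], [-1.41, 1.46], [0.24, 2.44], [-1.37, 4.51], [0.17, 1.92], [-2.96, 2.96]. Speed limits (rad/s): [2.39, 2.39, 3.14, 3.14, 3.14, 3.14, 3.14].

### API

Orientations are given as [roll, pitch, yaw] about the fixed x, y, z axes, in that order (R = Rz(yaw) Ry(pitch) Rx(roll)).
In Python, from workcell import robot gives the robot as it stands. The module is installed in compiled form; this text tells all that it offers. Calls block until the motion is done:
- robot.move_to(position, orientation): joint-space move of the TCP to a pose.
- robot.move_straight(position, rot=None, max_speed=0.15): straight line of the TCP; rot=None keeps the orientation; max_speed is the mean speed in m/s.
- robot.move_joints(angles): joint-space move.
- robot.gripper_open() and robot.grab(force=None): open the fingers fully, or close them until they stop; force is the grip in N (None keeps the last).
- robot.hold(seconds).
- robot.solve_ik(position, orientation): joint angles nearest the present ones, or None.
- robot.get_state(): the state.
- robot.camera(name): name is "side" or "top" or "wrist"; returns (picture, depth): 400x640x3 uint8, blue, green, red; 400x640 float32, m along the optical axis (not along the pixel's ray), 0 where there is no reading.
- robot.calibration(name): a dict with "fx", "fy", "cx", "cy" (pixels), "pose" (4x4, takes a point from camera to world coordinates); the wrist camera has in their place "T_tool_cam" (4x4, takes a point from camera to tool coordinates, whose origin is the TCP and whose axes are the flange's). Camera axes: x right, y down, z forward; pixel columns grow to the right and rows downward; lengths in m; the calibration is good to about 2 mm. A picture is of the moment at which its call begins: read the wrist's pose just before it. calibration takes no time and is no camera call.
A pose or a line that the arm cannot do raises robot.Unreachable and nothing moves.
- robot.close_job(): hands the job in; it is judged then, once.
Trained networks look in the newest picture that a camera, given by its name, has taken for a name from the list of things; names that differ only in an ending like _2 or _b are one class to them, and where a whole thing is asked for, a point or a joint stands for the part that bears it (a point fixed in the world has none). Each returns a list of dicts, best first, with "score" (0 to 1); they miss things now and then, are a little off and sometimes report something else, mostly with a low value. They report only what shows in the picture. A call takes as long as a camera call. They do not tell look-alikes from the thing itself.
- robot.recognise(camera, thing): "uv" ([column, row] in pixels, amid what is visible of it).
The state is a dict: "time": time; "q": joint angles; "qvel": joint speeds; "tau": joint torques, N m; "tcp_pos": TCP position; "tcp_rot": TCP orientation; "wrist_force": force on the tool from outside, world axes, zero at the start; "moment": the same for the moment, N m; "opening": finger opening in m; "grip_force": force on a finger pad.
Only numpy, scipy, OpenCV 4.12 (cv2) and the standard library are available. Lean on these libraries where they do the work, as an engineer would, in place of code of your own. Each camera call takes 0.05 s, during which the arm holds its last target. There are 200 camera calls.

## Working session

There is one attempt and no reset: what is moved stays moved. The work goes in short steps, each a Python script; the robot and the scene stay as the last script left them, time stands still between calls to the robot, and variables do not carry over. Pictures are saved under pics/ and viewed, at most 10 in all, crops included, and the job is handed in when it is done.

```bash
mkdir -p pics
cat > h.py <<'E'
import numpy as np, cv2
from workcell import robot
from scipy.spatial.transform import Rotation as R
def shot(n,save=None):
    s=robot.get_state(); im,d=robot.camera(n)
    if save: cv2.imwrite('pics/'+save,im)
    return im,d,campose(n,s)
def campose(n,s=None):
    c=robot.calibration(n)
    if 'pose' in c: return np.array(c['pose'])
    s=s or robot.get_state(); T=np.eye(4); T[:3,:3]=R.from_euler('xyz',s['tcp_rot']).as_matrix(); T[:3,3]=s['tcp_pos']
    return T@np.array(c['T_tool_cam'])
def ray(n,uv,P):
    c=robot.calibration(n); return P[:3,3],P[:3,:3]@np.array([(uv[0]-c['cx'])/c['fx'],(uv[1]-c['cy'])/c['fy'],1])
def at_z(n,uv,P,z):
    o,d=ray(n,uv,P); return o+d*(z-o[2])/d[2]
def at_d(n,uv,P,D):
    o,d=ray(n,uv,P); return o+d*D[int(round(uv[1])),int(round(uv[0]))]
E
python3 - <<'E'
from h import *
for n in('top','side'):
    im,d,P=shot(n,n+'0.png'); c=robot.calibration(n); print(n,c['fx'],P.round(3).tolist())
    for t in('cup','grinder','rocker_mid','rocker_on_end','strip','spare_cup','cup_lug','pulse_mark','socket','tin','mug','car_van','car_lorry','car_saloon'):
        print(t,[(round(x['score'],2),np.round(x['uv']).tolist(),at_d(n,x['uv'],P,d).round(3).tolist()) for x in robot.recognise(n,t)[:4]])
s=robot.get_state();print(s['time'],s['tcp_rot'])
E
```

```text
top 366.8293459951025 [[-0.028, -0.998, 0.056, 0.404], [-1.0, 0.029, -0.0, -0.022], [-0.001, -0.056, -0.998, 1.261], [0.0, 0.0, 0.0, 1.0]]
cup [(0.95, [220.0, 212.0], [0.437, 0.289, 0.098]), (0.93, [249.0, 178.0], [0.543, 0.196, 0.1]), (0.82, [202.0, 240.0], [0.352, 0.35, 0.096]), (0.7, [218.0, 268.0], [0.262, 0.298, 0.102])]
grinder [(0.81, [295.0, 205.0], [0.455, 0.053, 0.086]), (0.73, [337.0, 133.0], [0.691, -0.09, 0.054])]
rocker_mid [(0.6, [367.0, 136.0], [0.682, -0.193, 0.042]), (0.15, [298.0, 205.0], [0.454, 0.043, 0.085])]
rocker_on_end [(0.45, [336.0, 134.0], [0.688, -0.088, 0.05])]
strip [(0.92, [361.0, 138.0], [0.675, -0.171, 0.042])]
spare_cup [(0.83, [387.0, 194.0], [0.481, -0.247, 0.072]), (0.64, [220.0, 213.0], [0.435, 0.289, 0.095])]
cup_lug [(0.95, [249.0, 174.0], [0.555, 0.195, 0.101]), (0.92, [222.0, 211.0], [0.44, 0.283, 0.095]), (0.81, [240.0, 244.0], [0.336, 0.227, 0.097]), (0.61, [204.0, 239.0], [0.352, 0.34, 0.101])]
pulse_mark [(0.8, [296.0, 202.0], [0.463, 0.049, 0.087])]
socket [(0.94, [297.0, 201.0], [0.466, 0.045, 0.083])]
tin [(0.94, [453.0, 158.0], [0.5
[... 1043 characters left out ...]
0.544, 0.183, 0.072])]
pulse_mark [(0.91, [310.0, 195.0], [0.443, 0.006, 0.098])]
socket [(0.62, [309.0, 194.0], [0.442, 0.007, 0.101])]
tin [(0.9, [454.0, 301.0], [0.582, -0.48, 0.126]), (0.38, [363.0, 351.0], [0.347, -0.449, 0.03])]
mug [(0.77, [306.0, 116.0], [0.61, 0.34, 0.082])]
car_van [(0.79, [342.0, 149.0], [0.666, 0.182, 0.027]), (0.72, [394.0, 193.0], [0.688, -0.087, 0.057])]
car_lorry [(0.8, [365.0, 350.0], [0.352, -0.449, 0.028])]
car_saloon [(0.79, [264.0, 131.0], [0.471, 0.418, 0.009]), (0.54, [307.0, 192.0], [0.443, 0.019, 0.096]), (0.45, [413.0, 222.0], [0.684, -0.197, 0.043]), (0.32, [341.0, 149.0], [0.66, 0.179, 0.031])]
1.5 [ 3.14157070e+00 -3.70310774e-05  2.76777143e+00]
```

View pics/top0.png

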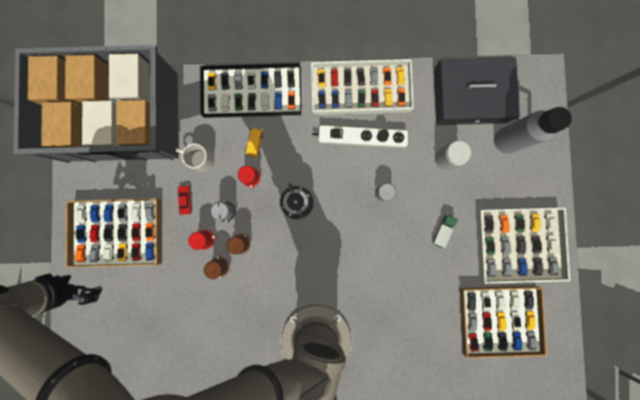

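View pics/side0.png

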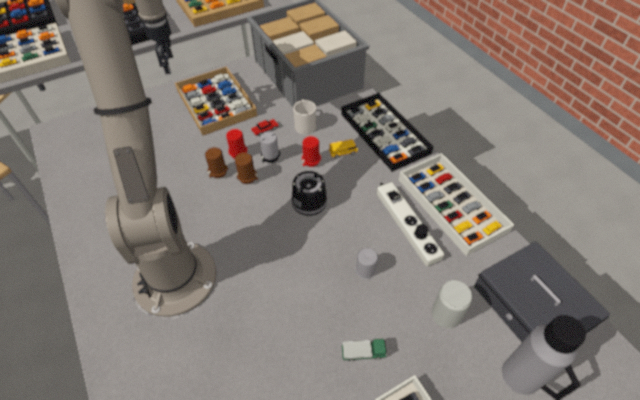

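Candidates for the cup are top (220,212) steel on a black cap, (249,176) and (202,240) red, (218,268) and (238,244) brown, and (387,192) steel spare without a cap. Only (220,212) fits: it is steel with a black cap. The rocker is at the left end of the strip, about (336,133) in the top picture. I'll confirm in an enlarged crop.

Run:
```python
from h import *
a=cv2.imread('pics/top0.png');b=cv2.imread('pics/side0.png')
f=lambda i,u,v:cv2.resize(i[v-28:v+28,u-38:u+38],(400,295),interpolation=cv2.INTER_CUBIC)
cv2.imwrite('pics/crop1.png',np.vstack([np.hstack([f(a,222,212),f(b,266,150)]),np.hstack([f(a,345,135),f(b,400,205)])]))
c=robot.calibration('wrist');print(c['fx'],c['cx'],c['cy'],np.round(c['T_tool_cam'],3).tolist())
for p,y in(((.62,-.08,.28),0),((.62,-.08,.28),1.57),((.44,.29,.3),0),((.44,.29,.3),1.57),((.46,.05,.3),0)):
    print(p,y,np.round(robot.solve_ik(p,[np.pi,0,y]) if robot.solve_ik(p,[np.pi,0,y]) is not None else 9,2))
```

```text
280.2586618482683 316.98296662386593 196.41595164788393 [[0.001, -0.948, -0.318, 0.082], [1.0, 0.0, 0.001, 0.0], [-0.001, -0.318, 0.948, -0.144], [0.0, 0.0, 0.0, 1.0]]
(0.62, -0.08, 0.28) 0 [-0.66  0.51  0.99  1.67 -0.45  1.21 -1.13]
(0.62, -0.08, 0.28) 1.57 [-0.5   0.42  0.73  1.66 -0.3   1.17  0.3 ]
(0.44, 0.29, 0.3) 0 [-1.27  0.18  0.67  1.86 -0.13  1.14 -2.13]
(0.44, 0.29, 0.3) 1.57 [-1.04  0.17  0.39  1.84 -0.07  1.14 -0.63]
(0.46, 0.05, 0.3) 0 [-0.96  0.03  0.75  1.99 -0.02  1.13 -1.77]
```

View pics/crop1.png

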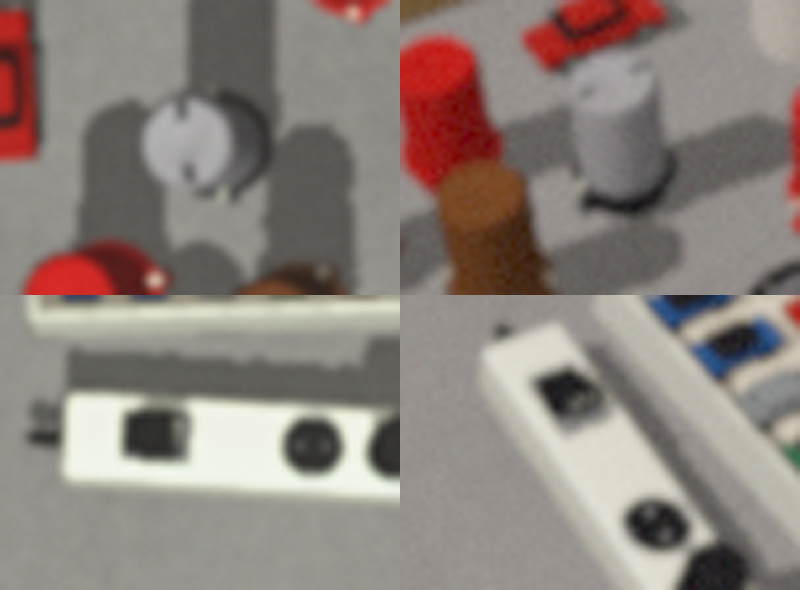

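The crop confirms it: steel cup on a black flange with pointers, with lug lines at about (180,105) and (188,175) in the crop. The rocker's raised end with the white line faces the sockets, so the strip looks off. Next I'll move over the strip.

Run:
```python
from h import *
s=robot.get_state();t=s['time']
robot.grab(20); print('grab',robot.get_state()['time']-t)
robot.move_to([0.67,-0.09,0.24],[np.pi,0,np.pi-.03])
s=robot.get_state();print(s['time'],s['q'],s['tcp_pos'],s['wrist_force'])
im,d,P=shot('wrist','w1.png')
np.savez('w1.npz',d=d,P=P)
for n in('rocker_mid','rocker_on_end','grinder','socket'):
    for x in robot.recognise('wrist',n)[:2]: print(n,x['score'],x['uv'],at_d('wrist',x['uv'],P,d))
```

```text
grab 0.7667000000000002
5.2 [-0.33913862  0.51855356  0.55587843  1.5709305  -0.29300744  1.13638493
  1.82446525] [ 0.67021067 -0.08872928  0.23986136] [-0.02192992  0.47483202 -0.21155999]
rocker_mid 0.74 [244.6, 179.5] [ 0.6774343  -0.17873645  0.04396166]
rocker_mid 0.65 [316.8, 189.6] [ 0.68966005 -0.08852882  0.05556913]
rocker_on_end 0.88 [318.6, 186.6] [ 0.68622086 -0.08622373  0.05445182]
grinder 0.57 [438.8, 14.3] [0.51256547 0.03184123 0.07812335]
socket 0.97 [437.4, 16.2] [0.51260059 0.03303456 0.07197105]
```

View pics/w1.png

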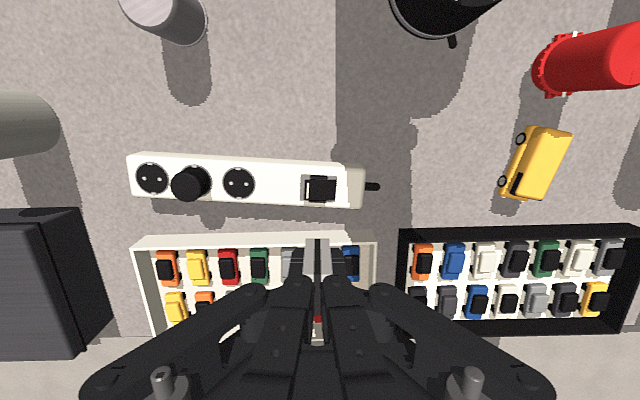

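The wrist view shows the strip with the rocker at about (303–337, 175–203) and its white line at the left end (307,188), on the socket side. I'll take a height profile along it.

Run:
```python
from h import *
z=np.load('w1.npz');d,P=z['d'],z['P'];im=cv2.imread('pics/w1.png')
for v in (180,189,197):
  print(v,[(u,*at_d('wrist',(u,v),P,d).round(4),int(im[v,u].mean())) for u in range(294,348,4)])
# strip axis from top-face points
g=np.array([at_d('wrist',(u,v),P,d) for v in range(145,215) for u in range(120,375)])
m=(abs(g[:,2]-.043)<.005); q=g[m]; (c,sz,a)=cv2.minAreaRect(q[:,:2].astype(np.float32)*1000);print(c,sz,a,np.median(q[:,2]))
```

```text
180 [(294, np.float64(0.5883), np.float64(-0.0861), np.float64(0.384), 252), (298, np.float64(0.6799), np.float64(-0.1118), np.float64(0.0441), 254), (302, np.float64(0.6795), np.float64(-0.1067), np.float64(0.0461), 156), (306, np.float64(0.6767), np.float64(-0.1012), np.float64(0.057), 23), (310, np.float64(0.6773), np.float64(-0.0964), np.float64(0.0553), 33), (314, np.float64(0.6776), np.float64(-0.0916), np.float64(0.055), 42), (318, np.float64(0.6779), np.float64(-0.0867), np.float64(0.0543), 40), (322, np.float64(0.6783), np.float64(-0.0819), np.float64(0.0534), 38), (326, np.float64(0.6788), np.float64(-0.0769), np.float64(0.0521), 36), (330, np.float64(0.6791), np.float64(-0.072), np.float64(0.0514), 14), (334, np.float64(0.6795), np.float64(-0.067), np.float64(0.0504), 20), (338, np.float64(0.6812), np.float64(-0.0617), np.float64(0.0448), 255), (342, np.float64(0.6818), np.float64(-0.0566), np.float64(0.0431), 252), (346, np.float64(0.6818), np.float64(-0.0516), np.float64(0.0437), 247)]
189 [(294, np.float64(0.6914), np.float64(-0.1174), np.float64(0.0447), 252), (298, np
[... 1641 characters left out ...]
4(0.0511), 43), (334, np.float64(0.7013), np.float64(-0.0673), np.float64(0.0514), 5), (338, np.float64(0.7042), np.float64(-0.0617), np.float64(0.0431), 252), (342, np.float64(0.7042), np.float64(-0.0566), np.float64(0.0435), 252), (346, np.float64(0.7046), np.float64(-0.0514), np.float64(0.0428), 254)]Traceback (most recent call last):
  File "<stdin>", line 6, in <module>
  File "h.py", line 18, in at_d
    o,d=ray(n,uv,P); return o+d*D[int(round(uv[1])),int(round(uv[0]))]
        ~~~^^^^^^^^
  File "h.py", line 14, in ray
    c=robot.calibration(n); return P[:3,3],P[:3,:3]@np.array([(uv[0]-c['cx'])/c['fx'],(uv[1]-c['cy'])/c['fy'],1])
ValueError: time passes only in moves, steps and waits
```

The -y end stands up (z about 0.058 against 0.050), so the strip is off. I'll press at (0.688, -0.100).

```bash
cat >> h.py <<'E'
def proj(n,p,P):
    c=robot.calibration(n); q=P[:3,:3].T@(np.array(p)-P[:3,3]); return [c['fx']*q[0]/q[2]+c['cx'],c['fy']*q[1]/q[2]+c['cy']]
def cloud(n,P,D):
    c=robot.calibration(n); v,u=np.mgrid[:400,:640]; q=np.stack([(u-c['cx'])/c['fx'],(v-c['cy'])/c['fy'],np.ones(u.shape)],-1)*D[...,None]
    return q@P[:3,:3].T+P[:3,3]
E
python3 - <<'E'
from h import *
f0=robot.get_state()['wrist_force'][2]
robot.move_straight([.688,-.100,.068],max_speed=.2)
for z in (.060,.056,.053,.050,.048,.046):
    robot.move_straight([.688,-.100,z],max_speed=.04); s=robot.get_state(); f=s['wrist_force'][2]-f0; print(z,s['tcp_pos'].round(4),round(f,2))
    if f>9: break
robot.move_straight([.688,-.100,.20],max_speed=.2)
im,d,P=shot('wrist','w2.png'); C=cloud('wrist',P,d)
for y in(-.112,-.1,-.094,-.084,-.074,-.068,-.055):
    u,v=np.round(proj('wrist',[.688,y,.053],P)).astype(int); print(y,C[v,u].round(4),im[v,u])
print(robot.get_state()['time'])
E
```

```text
0.06 [ 0.6879 -0.0999  0.0601] -0.33
0.056 [ 0.6878 -0.0999  0.0557] -0.31
0.053 [ 0.6878 -0.1     0.0527] -1.07
0.05 [ 0.6883 -0.1001  0.0519] 13.38
-0.112 [ 0.6901 -0.1121  0.0442] [255 255 255]
-0.1 [ 0.6882 -0.0998  0.0522] [46 44 49]
-0.094 [ 0.6882 -0.0945  0.0528] [39 36 39]
-0.084 [ 0.6878 -0.0838  0.0552] [48 50 47]
-0.074 [ 0.6861 -0.0745  0.0583] [40 39 43]
-0.068 [ 0.6895 -0.067   0.0471] [141 146 149]
-0.055 [ 0.6909 -0.0534  0.0435] [252 255 255]
8.5167
```

It is switched on: the socket-side end is now down. Next I'll view the cup and grinder together.

Run:
```python
from h import *
robot.move_to([.43,.17,.30],[np.pi,0,np.pi])
s=robot.get_state();print(s['time'],s['q'].round(2))
im,d,P=shot('wrist','w3.png'); np.savez('w3.npz',C=cloud('wrist',P,d),P=P)
for n in('cup','cup_lug','grinder','socket','pulse_mark'):
    for x in robot.recognise('wrist',n)[:4]: print(n,round(x['score'],2),np.round(x['uv']),at_d('wrist',x['uv'],P,d).round(3))
```

```text
9.9583 [-1.02  0.04  0.53  1.98 -0.02  1.13  1.09]
cup 0.85 [349. 236.] [0.527 0.216 0.087]
cup 0.83 [472. 101.] [0.348 0.35  0.102]
cup 0.78 [377.  88.] [0.334 0.239 0.102]
cup 0.62 [439.  25.] [0.27  0.301 0.101]
cup_lug 0.96 [470. 107.] [0.354 0.348 0.103]
cup_lug 0.81 [378.  88.] [0.333 0.24  0.101]
cup_lug 0.81 [439.  22.] [0.267 0.301 0.101]
cup_lug 0.76 [344. 238.] [0.526 0.208 0.097]
grinder 0.71 [236. 185.] [0.453 0.062 0.086]
socket 0.98 [236. 191.] [0.461 0.062 0.086]
pulse_mark 0.72 [233. 192.] [0.462 0.059 0.088]
pulse_mark 0.26 [407. 172.] [0.431 0.283 0.102]
```

View pics/w3.png

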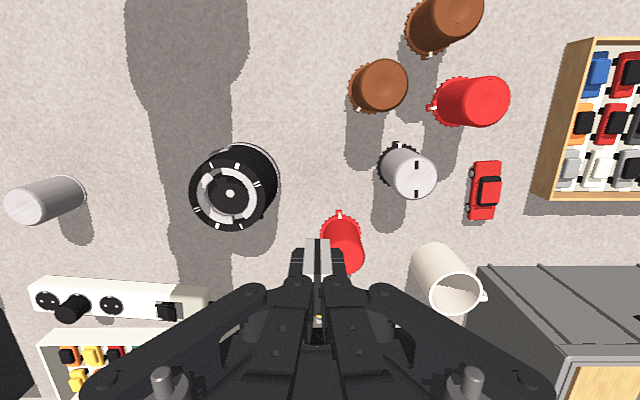

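The filled cup's top is at about (408,173), with its lines at (415,157) and (416,193). The grinder socket is at about (232,195). I'll rectify both onto the z=0.1 plane to measure centres and yaws.

```bash
cat >> h.py <<'E'
def rect(n,im,P,c,z,half,px=400):   # top-down: image up=+x, left=+y
    g=np.linspace(half,-half,px); X,Y=np.meshgrid(c[0]+g,c[1]+g,indexing='ij')
    cal=robot.calibration(n); q=(np.stack([X,Y,np.full(X.shape,z)],-1)-P[:3,3])@P[:3,:3]
    u=cal['fx']*q[...,0]/q[...,2]+cal['cx']; v=cal['fy']*q[...,1]/q[...,2]+cal['cy']
    return cv2.remap(im,u.astype(np.float32),v.astype(np.float32),cv2.INTER_CUBIC)
def circ(C,c,z0,z1,r):
    m=(C[...,2]>z0)&(C[...,2]<z1)&(np.hypot(C[...,0]-c[0],C[...,1]-c[1])<r)
    q=C[m]; (x,y),rr=cv2.minEnclosingCircle((q[:,:2]*1000).astype(np.float32)); h=cv2.convexHull((q[:,:2]*1000).astype(np.float32)); e=cv2.fitEllipse(h)
    return np.round([x,y,rr],1),np.round(e[0],1),np.round(e[1],1),np.median(q[:,2]).round(4)
E
python3 - <<'E'
from h import *
z=np.load('w3.npz');C,P=z['C'],z['P'];im=cv2.imread('pics/w3.png')
print(circ(C,(.432,.284),.092,.115,.05)); print(circ(C,(.46,.06),.09,.115,.08))
cv2.imwrite('pics/r3.png',np.hstack([rect('wrist',im,P,(.432,.284),.1,.045),rect('wrist',im,P,(.462,.056),.1,.060)]))
t=robot.get_state()['q']
for p,y in (((.432,.284,.05),np.pi+.1),((.462,.056,.135),np.pi+.4),((.462,.056,.135),np.pi-.7),((.432,.284,.2),np.pi+.1),((.462,.056,.25),np.pi)):
    q=robot.solve_ik(p,[np.pi,0,y]); print(p,y,None if q is None else np.round(q,2))
E
```

```text
(array([440.7, 294.3,  29.1]), array([440.7, 294.2]), array([57.6, 57.7]), np.float64(0.1013))
(array([463.2,  53.5,  50.7]), array([463.1,  53.8]), array([100.2, 101. ]), np.float64(0.1011))
(0.432, 0.284, 0.05) 3.241592653589793 [-1.    0.5   0.38  2.09 -0.32  0.6   1.27]
(0.462, 0.056, 0.135) 3.541592653589793 [-0.77  0.3   0.61  2.17 -0.25  0.74  1.98]
(0.462, 0.056, 0.135) 2.441592653589793 [-0.79  0.31  0.64  2.17 -0.27  0.75  0.9 ]
(0.432, 0.284, 0.2) 3.241592653589793 [-1.08  0.27  0.46  1.99 -0.15  0.92  1.12]
(0.462, 0.056, 0.25) 3.141592653589793 [-0.86  0.11  0.66  2.05 -0.08  1.01  1.41]
```

View pics/r3.png

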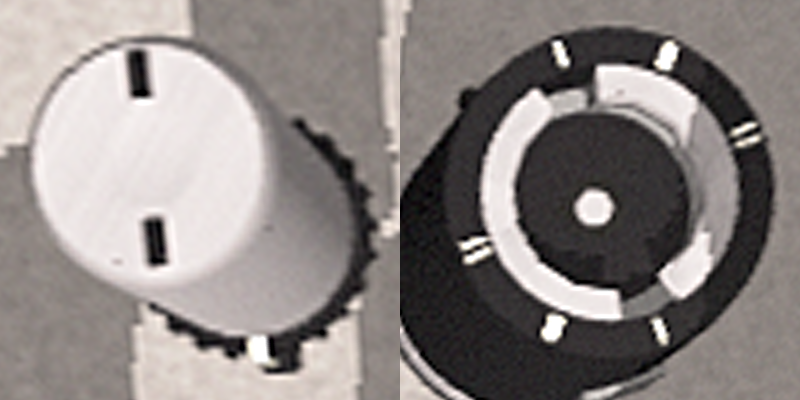

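The cup top measures z=0.101 with a 29 mm radius, which matches, and its lug yaw is about 0.089. The grinder's slot marks are at (561,54) and (660,332) and its broad marks at (668,55) and (553,326), giving a slot yaw of about 0.341 (the 0.743 rad gap matches). I'll refine both from directly overhead.

```bash
cat >> h.py <<'E'
def blobs(n,im,P,c,z,r0,r1,white,half=.06,px=800,amin=20):
    r=cv2.cvtColor(rect(n,im,P,c,z,half,px),cv2.COLOR_BGR2GRAY); g=np.linspace(half,-half,px)
    X,Y=np.meshgrid(g,g,indexing='ij'); rr=np.hypot(X,Y); m=((r>140) if white else (r<110))&(rr>r0)&(rr<r1)
    k,_,st,ce=cv2.connectedComponentsWithStats(m.astype(np.uint8))
    return [(np.round([c[0]+half-ce[i][1]*2*half/(px-1),c[1]+half-ce[i][0]*2*half/(px-1)],4).tolist(),int(st[i,4])) for i in range(1,k) if st[i,4]>amin]
E
python3 - <<'E'
from h import *
robot.move_to([.455,.053,.25],[np.pi,0,np.pi+.2])
im,d,P=shot('wrist','w4.png');C=cloud('wrist',P,d)
print(circ(C,(.464,.053),.09,.115,.08)); print(blobs('wrist',im,P,(.464,.053),.1005,.040,.049,True))
robot.gripper_open()
robot.move_to([.435,.290,.25],[np.pi,0,np.pi+.09])
im,d,P=shot('wrist','w5.png');C=cloud('wrist',P,d)
print(circ(C,(.441,.294),.092,.115,.05)); print(blobs('wrist',im,P,(.441,.294),.1005,.01,.027,False))
print(robot.get_state()['time'])
E
```

```text
(array([462.9,  52.6,  50.6]), array([462.8,  52.6]), array([100. , 100.5]), np.float64(0.1014))
[([0.506, 0.0683], 999), ([0.5049, 0.0364], 1803), ([0.4833, 0.0134], 561), ([0.4795, 0.0119], 586), ([0.4489, 0.0949], 844), ([0.4451, 0.0933], 797), ([0.4234, 0.0705], 1816), ([0.4227, 0.0385], 853)]
(array([441.1, 294.5,  29. ]), array([440.9, 294.5]), array([57.6, 57.6]), np.float64(0.1012))
[([0.4648, 0.2839], 635), ([0.4605, 0.297], 1880), ([0.4582, 0.2739], 44), ([0.4224, 0.2933], 1918)]
12.6667
```

Run:
```python
from h import *
yaw=np.pi+.095
robot.move_straight([.4411,.2948,.25],[np.pi,0,yaw],max_speed=.1)
robot.move_straight([.4411,.2948,.050],max_speed=.12)
robot.grab(60); s=robot.get_state(); print(s['opening'],s['grip_force'],s['tcp_pos'],s['wrist_force'])
robot.move_straight([.4411,.2948,.23],max_speed=.12); robot.hold(.2)
s=robot.get_state(); print(s['time'],s['opening'],s['grip_force'],s['tcp_pos'],s['tcp_rot'],s['wrist_force'],s['moment'],s['q'])
im,d,P=shot('wrist','w6.png'); np.savez('w6.npz',C=cloud('wrist',P,d),P=P)
```

```text
0.056665756112934194 62.85921335220337 [0.44135314 0.29493599 0.05062766] [-1.07164177 -1.1148965   4.36078739]
16.9583 0.05676111820471626 64.44045066833496 [0.44094306 0.29462969 0.2295724 ] [-3.14091394e+00 -6.03552356e-04 -3.04666396e+00] [ 0.06797965  0.34247707 -3.18558371] [ 0.01958315 -0.00461041  0.00207079] [-1.11551305  0.25523566  0.48908786  1.92780725 -0.14177112  0.9928952
  1.10368222]
```

View pics/w6.png

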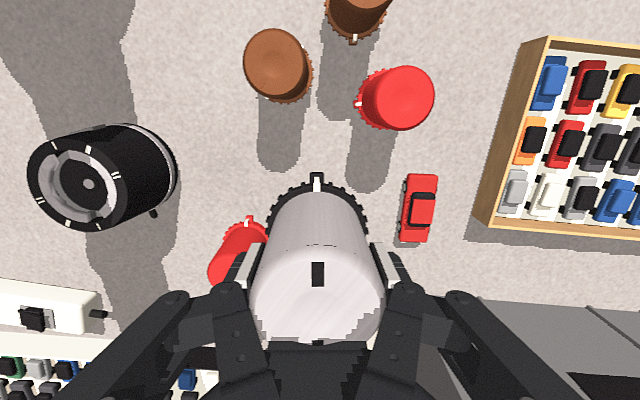

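The held cup is centred, with its line at (317.5,274) and pointer at (317,182) in column with the tool axis. I'll carry it over the socket and lower it while watching forces.

Run:
```python
from h import *
g=np.array([.464,.0534]); rot=[np.pi,0,np.pi+.344]
robot.move_to([*g,.23],rot); robot.move_straight([*g,.160],rot,max_speed=.12)
b=robot.get_state(); print(b['time'],b['tcp_pos'],b['tcp_rot'],b['wrist_force'].round(2))
for z in (.154,.150,.147,.144,.141,.138,.136,.134):
    robot.move_straight([*g,z],rot,max_speed=.05); s=robot.get_state()
    f=s['wrist_force']-b['wrist_force']; print(z,s['tcp_pos'].round(4),f.round(2),(s['moment']-b['moment']).round(3))
    if f[2]>15 or np.hypot(*f[:2])>15: break
print(s['time'])
```

```text
18.7 [0.46453759 0.05381915 0.16039253] [-3.14135668e+00  6.50450495e-04 -2.79699607e+00] [ 0.14  0.04 -3.52]
0.154 [0.464  0.0535 0.1541] [ 0.82  0.42 -1.31] [-0.032 -0.044  0.02 ]
0.15 [0.4638 0.0534 0.1498] [ 0.12 -0.25 -0.36] [-0.001 -0.002  0.068]
0.147 [0.4639 0.0533 0.1469] [-0.55 -0.1  -0.79] [-0.031  0.01   0.066]
0.144 [0.4638 0.0534 0.1438] [ 0.43 -0.71 -1.76] [-0.033 -0.005  0.02 ]
0.141 [0.4638 0.0533 0.1408] [-0.74 -0.29 -1.7 ] [-0.046  0.005  0.015]
0.138 [0.4639 0.0533 0.1378] [-0.24  0.01  0.21] [-0.012 -0.05   0.035]
0.136 [0.4639 0.0534 0.1359] [-0.3  -0.63 -0.12] [-0.017 -0.005  0.097]
0.134 [0.4645 0.0534 0.1346] [-2.15 -0.98  8.19] [-0.004  0.557  0.055]
20.7167
```

The cup reached the floor at TCP z about 0.134, which is the predicted home height. Now I'll twist clockwise in steps.

Run:
```python
from h import *
import time
b=robot.get_state()
for a in (.1,.2,.3,.4,.5,.6,.68,.74):
    robot.move_straight([.464,.0534,.134],[np.pi,0,np.pi+.344-a],max_speed=.02); s=robot.get_state()
    print(a,round(s['time'],2),s['tcp_pos'].round(4),round(s['tcp_rot'][2]%(2*np.pi)-np.pi,3),s['wrist_force'].round(1),s['moment'].round(3))
    if abs(s['moment'][2])>.8 or np.linalg.norm(s['wrist_force'])>40: print('STOP');break
im,d,P=shot('wrist','w7.png')
cv2.imwrite('pics/w7c.png',cv2.resize(im[120:400,170:470],(600,560),interpolation=cv2.INTER_CUBIC))
```

```text
0.1 20.97 [0.4643 0.0533 0.1346] 0.243 [-2.7 -0.7  6.6] [-0.107  0.624  0.046]
0.2 21.22 [0.4645 0.0531 0.1346] 0.143 [-1.3 -1.4  6.4] [-0.278  0.535  0.115]
0.3 21.47 [0.4645 0.053  0.1346] 0.043 [-1.6 -1.2  4.7] [-0.332  0.503  0.128]
0.4 21.72 [0.4646 0.053  0.1346] -0.056 [-1.4 -2.2  6. ] [-0.367  0.5    0.16 ]
0.5 21.97 [0.4645 0.053  0.1346] -0.156 [-1.7 -1.   6.1] [-0.39   0.444  0.096]
0.6 22.22 [0.4646 0.0529 0.1346] -0.256 [-2.  -2.2  6.2] [-0.454  0.442  0.201]
0.68 22.47 [0.4646 0.0529 0.1346] -0.336 [-0.8 -2.3  6.1] [-0.44   0.383  0.214]
0.74 22.72 [0.4646 0.0529 0.1346] -0.396 [-1.8 -2.5  5.3] [-0.456  0.497  0.234]
```

View pics/w7c.png

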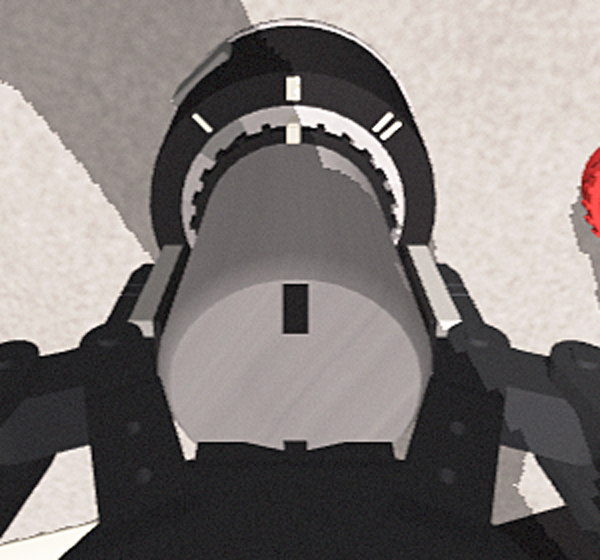

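The pointer at (292,132) stands exactly at the broad pulse mark (292,88), with the flange seated just over the rim. The resisting moment is 0.23 Nm. I'll let it settle and hand in.

Run:
```python
from h import *
robot.hold(.5); s=robot.get_state(); print(s['time'],s['tcp_pos'].round(4),s['tcp_rot'],s['wrist_force'].round(1),s['moment'].round(2),s['grip_force'],abs(s['qvel']).max())
print(robot.close_job())
```

```text
23.2667 [0.4646 0.0528 0.1346] [3.14134595e+00 1.00872275e-03 2.74581007e+00] [-1.9 -2.3  5.9] [-0.5   0.44  0.26] 65.10258436203003 0.002109174471108118
the job is handed in; nothing more can be done
None
```

I switched the power strip on and stood the filled cup fully home in the grinder. It is twisted to the pulse mark and still gripped there, steady and upright; I handed the job in at 23.3 s of robot time.

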